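# Close the filter head with its click-stop cap

## Robot

A 6-joint arm with a two-finger parallel gripper is mounted at the origin on a cart in front of the work surface, level with it; the furniture and walls round the work are solid. World frame = base frame: x ahead of the robot, y to its left, z up, the work surface at z = 0. Lengths are in m, angles in rad, forces in N, time in s.
With the tool pointing down it reaches from about 0.35 to 0.875 m from the base axis. Payload 4.2 kg.
Tool frame: the origin (TCP) lies on the centre line of the jaws, within the pads' length; the fingertips stand 25 mm ahead of it and the grasp point (between the pads) lies 6 mm ahead of it; z points along the fingers, y is the direction in which the jaws open and shut (so a half turn about z gives the same grasp; the last joint's range is limited). The gripper opens to 85 mm and grips with 20 to 120 N. Pads are 22 mm wide; open, the fingers measure 114 mm over their backs; the gripper's body (76 mm by 85 mm) begins 54 mm behind the grasp point. The pads swing forward as they close: fully open they stand 13 mm farther back than shut.
Start: joints at [-0.911, 0.385, 0.008, 0, -1.194, -0.259], TCP at [0.244, -0.575, 0.256] pointing down, gripper open.
Joint ranges: [-3.14, 3.14], [-1.21, 2.06], [-1.07, 1.41], [-3.16, 2.05], [-2.99, -0.16], [-3.1, 3.1]. Speed limits (rad/s): [2.79, 2.79, 3.14, 3.14, 3.14, 3.14].

## Interface

Orientations are given as a rotation vector (axis times angle).
In Python, from bench import * gives the robot as it stands.
- The arm moves only by the tool play_rows, never from a script. Its argument "steps" is a list of rows, each a list of 7 numbers: the turn, a rotation vector about the tool's x, y, z in rad, then the shift along the tool's x, y, z in mm, then the closure, from -1 (fully open) to 1 (shut). A call has 1 to 10 rows; each row is the pose to reach, as a shift and turn from the pose commanded when the call began, along the tool's axes at that moment; what a row does not reach only later rows make up. A row lasts 1/8 s, in which the tool goes at most 62.5 mm and 10.7 degrees, less where a joint would pass 70% of its speed; a pose out of reach is approached as far as the arm can. A call with a gripper value outside its range is refused whole. The fingers move at their own pace and stop on an object; "newtons" is the grip in N (left out, the last holds). Time passes only in rows, so rows that repeat a pose let the fingers close. It gives the time, the measured TCP pose, the force and the opening at its end, in the units of the state.
- observe(): the state, without advancing time (a new reading comes with each control period).
- camera(name): name is "side" or "top"; returns a dict with "frame" (420x560x3 uint8, red, green, blue), "depth" (420x560 float32, m along the optical axis (not along the pixel's ray), 0 where there is no reading), "vfov" (degrees; the focal length in pixels is half the picture's height over the tangent of half this angle, whatever the lens; pixels are square), "cx", "cy" (the principal point, pixels), "rvec" (rotation vector, rad) and "tvec" (3), from world to camera coordinates, as OpenCV has them. Camera axes: x right, y down, z forward; pixel columns grow to the right and rows downward; lengths in m; the calibration is good to about 2 mm. A picture is of the moment at which its call begins.
- finish_job(): hands the job in, once; it reports no verdict.
Trained networks look in the newest picture that a camera, given by its name, has taken for a name from the list of things; names that differ only in an ending like _2 or _b are one class to them, and where a whole thing is asked for, a point or a joint stands for the part that bears it (a point fixed in the world has none). Each returns a list of dicts, best first, with "p" (0 to 1); they miss things now and then, are a little off and sometimes report something else, mostly with a low value. They report only what shows in the picture. A call takes as long as a camera call. They do not tell look-alikes from the thing itself.
- silhouettes(camera, target): "mask" (420x560 bool, what is visible of it).
- landmark_of(camera, target): "point" ([x, y, z] in m, in world coordinates, good to about 4 mm: a listed point, or the origin of a listed thing).
The state is a dict: "t": time; "joint_pos": joint angles; "qd": joint speeds; "joint_efforts": joint torques, N m; "tcp_pos": TCP position; "ee_rot": TCP orientation; "ft_force": force on the tool from outside, world axes, zero at the start; "wrist_torque": the same for the moment, N m; "grip_width": finger opening in m.
Only numpy, scipy, OpenCV 4.12 (cv2) and the standard library are available. Lean on these libraries where they do the work, as an engineer would, in place of code of your own. Each camera call takes 0.05 s, during which the arm holds its last target. There are 200 camera calls.

## Task

Pick up the loose blue cap, set it on the grey filter head so that it drops fully home over the brass cross, and screw it clockwise until its ratchet has clicked two or three times; stop before a fourth click and let go, leaving the cap in place. Press only lightly, for the sprung seat under the cap must not be squashed down (20 N is too much), and leave the bottles, jar and beaker standing where they are.

Things in the scene. Friction and masses are not known exactly. Their poses are not given: they have to be found in the camera images.
- cap: Loose blue fluted cap, round, 48 mm diameter, 46 mm high (48 mm over the white cross ribs on top), 0.12 kg, standing upright on the worktop. Origin: centre of its underside; z up. Grip its fluted side, 14 to 46 mm above the underside. Cross-shaped recess in the underside, 14 mm deep: channels 11 mm wide along the cap's x and y axes, like the white ribs, so it fits every quarter turn.
- port: Grey filter head, fixed: round housing, 84 mm diameter, 50 mm high, on a 110 mm square plate; origin on its axis at the worktop. Its axes tell nothing about the cross. In it a screw spindle turns with the cross against about 0.2 N m; clockwise from above tightens. After an unknown 0.35 to 1.9 rad it meets its end stop; then the ratchet slips at about 0.4 N m, a click every 0.393 rad.
- port_seat (a point): Point on the vertical axis of the filter head, 62 mm above the worktop: height of the flat steel seat (disc, 45 mm diameter) on which the cap's underside rests when home. z up.
- port_cross (a point): Point on the same axis at the top of the brass cross, 72 mm above the worktop. Arms 30 mm end to end, 8 mm wide, 10 mm high; it turns with the seat. Its angle varies and is not measured: see it, or turn the cap on it under 5 to 8 N until, within about 0.1 rad of alignment, the sprung cross rises into the recess and the force goes; then lower the cap the last 10 mm.
- slip (a joint): Turn of the brass cross relative to the screw spindle, rad: 0 at the start, grows only as the ratchet slips clockwise; it rests at multiples of 0.393 (one click each) and is up to about 0.2 away from them while loaded. 2 clicks: 0.785, 3 clicks: 1.178, 4 clicks: 1.571.
- seat (a joint): How far the sprung seat with the cross is pressed down, m: 0 at rest; it begins to sink at about 4 N and goes down 1 mm for every further 3 N; more than 5 mm (about 20 N) squashes the seal.
- sample_jar: Bystander: clear jar with blue lid and label, 52x52x60 mm, loose and upright; origin at the centre of its underside, z up. Leave it where it stands.
- dropper_bottle: Bystander: small amber bottle with black cap, 38x38x85 mm, loose and upright; origin at the centre of its underside, z up. Leave it where it stands.
- amber_bottle: Bystander: amber bottle with white ribbed cap, 57x57x92 mm, loose and upright; origin at the centre of its underside, z up. Leave it where it stands.
- beaker: Bystander: glass beaker with spout, 71x72x88 mm, loose and upright; origin at the centre of its underside, z up. Leave it where it stands.
- pe_bottle: Bystander: white plastic dropper bottle, 58x58x104 mm, loose and upright; origin at the centre of its underside, z up. Leave it where it stands.
Things that resemble listed ones, but are neither listed nor needed, are in the scene too. Leave any pink look-alike of the cap alone.

How it is judged:
By the outcome, as a careful person would: the job done as asked, in the order asked, and still so for the second after the job is handed in, with the robot touching nothing.
It also fails if it takes over 64 s, if anything falls off the work surface, if the arm or the gripper's body presses on something with over 40 N, if the wrist force passes 120 N, or if a joint passes its speed limit or range.

## Working session

There is one attempt and no reset: what is moved stays moved. The work goes in short steps, Python scripts to look and compute and a tool call to move; the robot and the scene stay as the last step left them, time stands still between calls to the robot, and variables do not carry over. Pictures are saved under pics/ and viewed, about 8 in all and at most 12, crops included, and the job is handed in when it is done.

Besides the shell and the picture viewer there is one more tool, called after "Emit:" in YAML: its name, and indented under it one key for each argument. play_rows: Moves the arm, as the interface text tells. Its arguments: {"type":"object","properties":{"steps":{"type":"array","items":{"type":"array","items":{"type":"number"}}},"newtons":{"type":"number"}},"required":["steps"]}

```bash
mkdir -p pics; cat > h.py <<'E'
from bench import *
import numpy as np, cv2
def K(c):
    f=210/np.tan(np.radians(c["vfov"])/2); return f
def pts(c,mask=None):
    f=K(c); R=cv2.Rodrigues(np.array(c["rvec"],float))[0]; t=np.array(c["tvec"],float)
    v,u=np.nonzero((c["depth"]>0)&(mask if mask is not None else True)); z=c["depth"][v,u]
    p=np.c_[(u-c["cx"])/f*z,(v-c["cy"])/f*z,z]
    return (p-t)@R, u, v
def proj(c,P):
    f=K(c); R=cv2.Rodrigues(np.array(c["rvec"],float))[0]; q=R@np.array(P)+np.array(c["tvec"],float)
    return c["cx"]+f*q[0]/q[2], c["cy"]+f*q[1]/q[2]
def save(n,im): cv2.imwrite("pics/"+n,np.ascontiguousarray(im[...,::-1]))
E
python3 - <<'E'
from h import *
for n in ("top","side"):
    c=camera(n); save(n+"0.png",c["frame"])
    for t in ("cap","port","port_seat","port_cross","sample_jar","dropper_bottle","amber_bottle","beaker","pe_bottle"):
        print(n,t,[(round(d["p"],2),np.round(d["point"],3).tolist(),np.round(proj(c,d["point"])).tolist()) for d in landmark_of(n,t)])
o=observe();print({k:np.round(v,3).tolist() for k,v in o.items()})
E
```

```text
top cap [(0.76, [0.471, -0.308, -0.001], [404.0, 231.0]), (0.61, [0.524, -0.11, 0.0], [333.0, 215.0])]
top port [(0.63, [0.469, 0.09, 0.003], [262.0, 236.0]), (0.47, [0.618, -0.053, 0.0], [311.0, 182.0])]
top port_seat [(0.87, [0.471, 0.092, 0.064], [260.0, 234.0])]
top port_cross [(0.8, [0.476, 0.094, 0.071], [259.0, 232.0])]
top sample_jar [(0.9, [0.669, -0.261, 0.004], [384.0, 162.0])]
top dropper_bottle [(0.76, [0.439, -0.06, -0.001], [316.0, 245.0])]
top amber_bottle [(0.54, [0.614, -0.054, 0.0], [312.0, 183.0])]
top beaker [(0.9, [0.46, 0.336, -0.001], [174.0, 242.0]), (0.39, [0.441, -0.058, 0.002], [315.0, 245.0])]
top pe_bottle [(0.66, [0.603, 0.33, -0.004], [176.0, 191.0])]
side cap [(0.97, [0.524, -0.114, -0.004], [289.0, 207.0]), (0.88, [0.47, -0.304, 0.003], [308.0, 165.0]), (0.54, [0.457, -0.207, 0.001], [314.0, 185.0])]
side port [(0.7, [0.472, 0.09, -0.005], [312.0, 265.0]), (0.56, [0.599, 0.33, -0.003], [247.0, 355.0])]
side port_seat [(0.82, [0.472, 0.092, 0.061], [314.0, 242.0]), (0.3, [0.672, -0.257, -0.001], [234.0, 174.0])]
side port_cross [(0.85, [0.469, 0.093, 
[... 180 characters left out ...]
-0.0], [322.0, 221.0]), (0.2, [0.67, -0.253, -0.001], [235.0, 175.0])]
side amber_bottle [(0.6, [0.618, -0.056, -0.001], [250.0, 220.0]), (0.2, [0.671, -0.253, -0.0], [235.0, 174.0])]
side beaker [(0.82, [0.462, 0.331, 0.003], [324.0, 356.0]), (0.65, [0.471, 0.09, -0.006], [313.0, 265.0])]
side pe_bottle [(0.61, [0.605, 0.326, -0.002], [244.0, 353.0])]
{'t': 1.0, 'joint_pos': [-0.911, 0.385, 0.008, 0.0, -1.194, -0.259], 'qd': [0.001, 0.0, -0.001, -0.0, 0.001, -0.001], 'joint_efforts': [-0.001, -39.21, 18.862, 4.191, -0.0, -0.0], 'tcp_pos': [0.244, -0.575, 0.256], 'ee_rot': [0.625, -3.079, -0.0], 'ft_force': [0.462, -0.639, -0.53], 'wrist_torque': [-0.005, 0.002, -0.093], 'grip_width': 0.085}
```

View pics/top0.png

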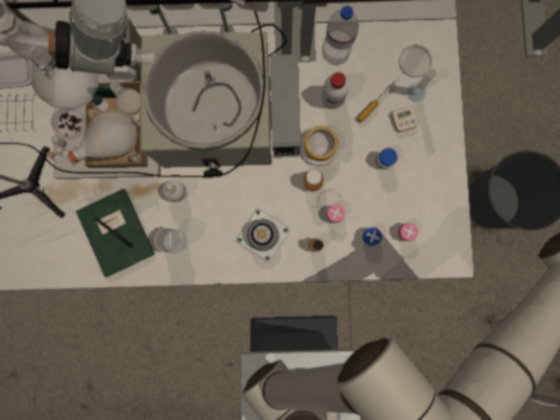

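View pics/side0.png

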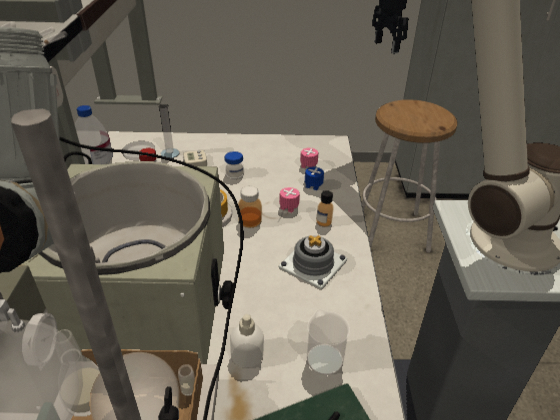

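The top view shows the blue cap at (372,236), pink look-alikes at (336,213) and (409,231), the blue-lidded jar at (388,157), and the filter head at (262,236). In the side view the blue cap is at (314,177) and the head at (314,255). I choose the blue cap at top (372,236). The pink ones are excluded by the task, and the jar is clear with a label. Next I check that choice and measure.

```bash
python3 - <<'E'
from h import *
ims=[]
for n,bx in (("top",[(372,236),(262,234)]),("side",[(314,177),(315,242)])):
    c=camera(n)
    for (u,v) in bx: ims.append(cv2.resize(c["frame"][v-25:v+25,u-30:u+30],(390,290),interpolation=cv2.INTER_CUBIC))
    P,u,v=pts(c); col=c["frame"][v,u].astype(int)
    near=np.hypot(P[:,0]-.457,P[:,1]+.207)<.045
    blue=near&(col[:,2]>col[:,0]+25)&(P[:,2]>.01)
    Q=P[near&(P[:,2]>.036)&(P[:,2]<.06)]
    print(n,"cap top",len(Q),Q.mean(0).round(4),(Q.min(0)+Q.max(0))/2,np.ptp(Q,axis=0), cv2.minEnclosingCircle(Q[:,:2].astype(np.float32)))
    near=np.hypot(P[:,0]-.472,P[:,1]-.092)<.06
    for lo,hi in ((.056,.066),(.068,.08),(.04,.054)):
        Q=P[near&(P[:,2]>lo)&(P[:,2]<hi)]
        if len(Q)>3: print(n,lo,len(Q),Q.mean(0).round(4),cv2.minEnclosingCircle(Q[:,:2].astype(np.float32)))
    near=np.hypot(P[:,0]-.472,P[:,1]-.092)<.03
    br=near&(col[:,0]>col[:,2]+35)
    Q=P[br]; print("brass",len(Q),Q.mean(0).round(4) if len(Q) else 0)
save("crop1.png",np.vstack([np.hstack(ims[:2]),np.hstack(ims[2:])]))
E
```

```text
top cap top 260 [ 0.4595 -0.21    0.047 ] [ 0.4599029  -0.21022606  0.04539413] [0.04647875 0.04719046 0.01753136] ((0.4597773551940918, -0.21006055176258087), 0.024302193894982338)
top 0.056 152 [0.4737 0.0877 0.0616] ((0.4730228781700134, 0.0890214592218399), 0.037227749824523926)
top 0.068 61 [0.4732 0.0881 0.0717] ((0.4720275402069092, 0.09016169607639313), 0.021151764318346977)
top 0.04 478 [0.4718 0.0869 0.0492] ((0.4731576442718506, 0.08761020749807358), 0.04189327359199524)
brass 71 [0.4722 0.088  0.0701]
side cap top 198 [ 0.4588 -0.201   0.0448] [ 0.45831312 -0.20568649  0.0431401 ] [0.04721323 0.05072532 0.01415771] ((0.45811566710472107, -0.20594216883182526), 0.02595680207014084)
side 0.056 183 [0.4721 0.0993 0.0612] ((0.47166019678115845, 0.0924915298819542), 0.02349165454506874)
side 0.068 78 [0.4718 0.0921 0.0713] ((0.4719860255718231, 0.0909610390663147), 0.015150833874940872)
side 0.04 590 [0.473  0.107  0.0485] ((0.47254830598831177, 0.09299734979867935), 0.04272934049367905)
brass 117 [0.4716 0.0932 0.0692]
```

View pics/crop1.png

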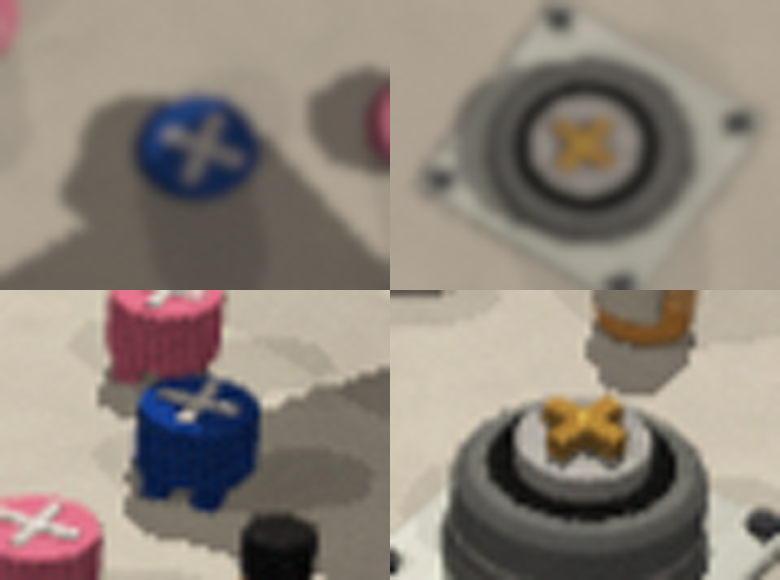

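The crops show the blue fluted cap with white ribs and the lower notches of its recess, so the choice is confirmed. They also show the brass cross on the grey head. Next come both cross angles.

```bash
cat >> h.py <<'E'
from scipy.spatial.transform import Rotation as Ro
def onplane(c,u,v,z):
    f=K(c); R=cv2.Rodrigues(np.array(c["rvec"],float))[0]; t=np.array(c["tvec"],float)
    o=-R.T@t; d=np.c_[(u-c["cx"])/f,(v-c["cy"])/f,np.ones(len(u))]@R
    return o+d*((z-o[2])/d[:,2])[:,None]
def xang(c,xy,z,kind,rad,half,hw):
    # best arm angle (mod 90 deg) & centre of a plus-shape (half-length, half-width) in plane z, on upsampled picture
    f=c["frame"]; px,py=proj(c,[*xy,z]); g=np.linspace(-22,22,221)
    U,V=np.meshgrid(px+g,py+g); im=cv2.remap(f,U.astype(np.float32),V.astype(np.float32),cv2.INTER_LINEAR).astype(float)
    s={"white":im[...,0]-.0*im[...,2],"brass":im[...,0]-im[...,2]}[kind].ravel()
    P=onplane(c,U.ravel(),V.ravel(),z)[:,:2]-xy
    best=[]
    for dx in np.arange(-.005,.0051,.001):
        for dy in np.arange(-.005,.0051,.001):
            q=P-[dx,dy]; r=np.hypot(*q.T); k=r<rad; qq=q[k]; sk=s[k]
            for a in np.radians(np.arange(0,90,3)):
                x=abs(qq@[np.cos(a),np.sin(a)]); y=abs(qq@[-np.sin(a),np.cos(a)])
                m=((x<half)&(y<hw))|((y<half)&(x<hw))
                best.append((sk[m].mean()-sk[~m].mean(),np.degrees(a),xy[0]+dx,xy[1]+dy))
    return sorted(best)[::-1][:3]
E
python3 - <<'E'
from h import *
for n in ("top","side"):
    c=camera(n)
    print(n,"cap",np.round(xang(c,np.array([.459,-.208]),.048,"white",.021,.018,.003),4).tolist())
    print(n,"cross",np.round(xang(c,np.array([.472,.0905]),.072,"brass",.02,.015,.004),4).tolist())
a=Ro.from_rotvec(observe()["ee_rot"]).as_matrix();print(a.round(3))
E
```

```text
top cap [[42.4395, 66.0, 0.458, -0.211], [42.2676, 63.0, 0.458, -0.211], [42.1813, 66.0, 0.459, -0.211]]
top cross [[45.2488, 48.0, 0.472, 0.0875], [45.006, 45.0, 0.472, 0.0875], [44.7986, 51.0, 0.472, 0.0875]]
side cap [[66.328, 66.0, 0.458, -0.204], [66.018, 66.0, 0.459, -0.204], [65.9328, 63.0, 0.458, -0.204]]
side cross [[69.6792, 48.0, 0.472, 0.0935], [69.4559, 45.0, 0.472, 0.0935], [69.2296, 48.0, 0.472, 0.0925]]
[[-0.921 -0.39  -0.   ]
 [-0.39   0.921  0.   ]
 [ 0.     0.    -1.   ]]
```

Emit:
play_rows:
  steps:
    - [0,0,-0.18,0,0,0,-1]
    - [0,0,-0.36,0,0,0,-1]
  newtons: 60

```text
t: 1.45
tcp_pos: [0.2439, -0.5754, 0.2563]
ee_rot: [1.175, -2.914, -0.0]
ft_force: [-0.5, 0.3, 0.4]
grip_width: 0.0852
```

```bash
python3 - <<'E'
from h import *
o=observe();print(o["joint_pos"],o["tcp_pos"]);print(Ro.from_rotvec(o["ee_rot"]).as_matrix().round(3))
E
```

```text
[-9.11367396e-01  3.84699080e-01  7.87545387e-03  2.22190194e-05
 -1.19400299e+00  1.07316339e-01] [ 0.24386809 -0.5754279   0.25630631]
[[-0.72  -0.694 -0.   ]
 [-0.694  0.72   0.   ]
 [ 0.     0.    -1.   ]]
```

Emit:
play_rows:
  steps:
    - [0,0,-0.18,-41,11.6,12.6,-1]
    - [0,0,-0.36,-82,23.2,25.2,-1]
    - [0,0,-0.54,-123,34.7,37.8,-1]
    - [0,0,-0.72,-164,46.3,50.4,-1]
    - [0,0,-0.9,-205,57.9,63,-1]
    - [0,0,-1.08,-246,69.5,75.6,-1]
    - [0,0,-1.26,-287,81,88,-1]
    - [0,0,-1.44,-328,92.6,101,-1]
    - [0,0,-1.62,-369,104.2,113,-1]
    - [0,0,-1.8,-409.6,115.8,126,-1]
  newtons: 60

```text
t: 2.7
tcp_pos: [0.4616, -0.208, 0.1303]
ee_rot: [-3.013, 0.89, -0.002]
ft_force: [0.9, -0.4, 0.1]
grip_width: 0.0857
```

Emit:
play_rows:
  steps:
    - [0,0,-0.18,0,0,0,-1]
    - [0,0,-0.36,0,0,0,-1]
    - [0,0,-0.54,0,0,0,-1]
    - [0,0,-0.575,0,0,0,-1]
    - [0,0,-0.575,0,0,0,-1]

```text
t: 3.32
tcp_pos: [0.4607, -0.2092, 0.1304]
ee_rot: [3.142, -0.012, 0.0]
ft_force: [-0.2, 0.1, 0.5]
grip_width: 0.0851
```

```bash
python3 - <<'E'
from h import *
o=observe();print(o["joint_pos"],o["tcp_pos"]);print(Ro.from_rotvec(o["ee_rot"]).as_matrix().round(3))
ims=[]
for n,(u,v) in (("top",(372,236)),("side",(314,170))):
    c=camera(n); ims.append(cv2.resize(c["frame"][v-40:v+40,u-40:u+40],(390,390),interpolation=cv2.INTER_CUBIC))
save("over.png",np.hstack(ims))
E
```

```text
[-1.04868953e-01  3.19474277e-01 -4.51150334e-01  2.48367900e-05
 -7.99941847e-01  1.66773752e+00] [ 0.46074795 -0.20918369  0.13040036]
[[ 1.    -0.008  0.   ]
 [-0.008 -1.    -0.   ]
 [ 0.     0.    -1.   ]]
```

View pics/over.png

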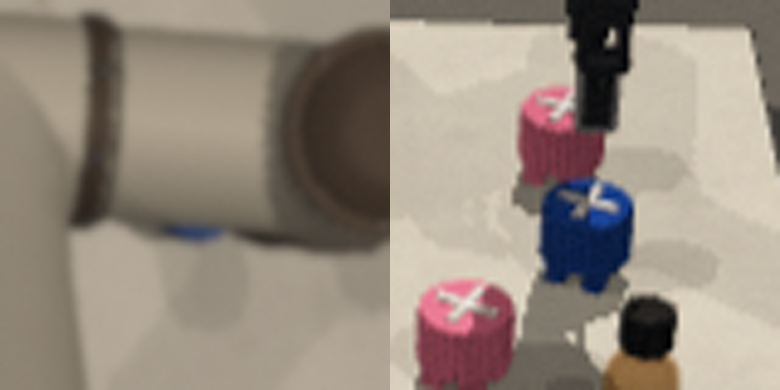

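The side crop shows the open jaws above and clear of the blue cap. The top view is blocked by the arm. I correct the centring and lower.

Emit:
play_rows:
  steps:
    - [0,0,0,-2,-1.5,20,-1]
    - [0,0,0,-2,-1.5,40,-1]
    - [0,0,0,-2,-1.5,60,-1]
    - [0,0,0,-2,-1.5,78,-1]
    - [0,0,0,-2,-1.5,88,-1]
    - [0,0,0,-2,-1.5,88,-1]

```text
t: 4.18
tcp_pos: [0.4584, -0.2077, 0.0418]
ee_rot: [-3.141, 0.01, 0.002]
ft_force: [-0.0, -0.5, 0.5]
grip_width: 0.0854
```

Emit:
play_rows:
  steps:
    - [0,0,0,0,0,0,1]
    - [0,0,0,0,0,0,1]
    - [0,0,0,0,0,0,1]
    - [0,0,0,0,0,0,1]
    - [0,0,0,0,0,0,1]
    - [0,0,0,0,0,0,1]
    - [0,0,0,0,0,0,1]
    - [0,0,0,0,0,0,1]
  newtons: 60

```text
t: 5.18
tcp_pos: [0.4594, -0.2078, 0.0434]
ee_rot: [3.141, -0.008, 0.003]
ft_force: [-0.8, 0.7, 6.1]
grip_width: 0.0466
```

```bash
python3 - <<'E'
from h import *
o=observe();print({k:np.round(o[k],4).tolist() for k in ("tcp_pos","ft_force","wrist_torque","grip_width")})
E
```

```text
{'tcp_pos': [0.4594, -0.2078, 0.0434], 'ft_force': [-0.7925, 0.655, 6.0927], 'wrist_torque': [0.1562, 0.2313, -0.0024], 'grip_width': 0.0466}
```

Emit:
play_rows:
  steps:
    - [0,0,0,0,0,-15,1]
    - [0,0,0,0,0,-40,1]
    - [0,0,0,0,0,-75,1]
    - [0,0,0,0,0,-110,1]
    - [0,0,0,0,0,-123,1]
    - [0,0,0,0,0,-123,1]

```text
t: 5.92
tcp_pos: [0.4587, -0.2075, 0.1658]
ee_rot: [-3.141, 0.01, -0.002]
ft_force: [-0.4, 0.3, -1.6]
grip_width: 0.0464
```

```bash
python3 - <<'E'
from h import *
o=observe();print({k:np.round(o[k],4).tolist() for k in ("tcp_pos","ft_force","wrist_torque","grip_width","joint_pos")});print(Ro.from_rotvec(o["ee_rot"]).as_matrix().round(3))
E
```

```text
{'tcp_pos': [0.4587, -0.2075, 0.1658], 'ft_force': [-0.4037, 0.2662, -1.5947], 'wrist_torque': [0.0296, 0.0364, -0.0108], 'grip_width': 0.0464, 'joint_pos': [-0.1021, 0.2692, -0.415, -0.0005, -0.8851, 1.6671]}
[[ 1.    -0.006  0.002]
 [-0.006 -1.     0.   ]
 [ 0.002 -0.    -1.   ]]
```

Emit:
play_rows:
  steps:
    - [0,0,0.03,2,-30,0,1]
    - [0,0,0.06,3,-70,0,1]
    - [0,0,0.1,4,-110,0,1]
    - [0,0,0.15,5,-150,0,1]
    - [0,0,0.2,7,-190,0,1]
    - [0,0,0.25,9,-230,0,1]
    - [0,0,0.28,10,-265,0,1]
    - [0,0,0.305,11,-290,0,1]
    - [0,0,0.305,11,-298,0,1]
    - [0,0,0.305,11,-298,0,1]

```text
t: 7.18
tcp_pos: [0.4707, 0.0901, 0.1642]
ee_rot: [3.102, -0.485, -0.004]
ft_force: [0.1, 0.2, -0.7]
grip_width: 0.0466
```

```bash
python3 - <<'E'
from h import *
o=observe();print({k:np.round(o[k],4).tolist() for k in ("tcp_pos","ft_force","wrist_torque","grip_width","joint_pos")});print(Ro.from_rotvec(o["ee_rot"]).as_matrix().round(3))
c=camera("side"); u,v=315,225
save("port1.png",cv2.resize(c["frame"][v-60:v+50,u-60:u+60],(720,660),interpolation=cv2.INTER_CUBIC))
P,uu,vv=pts(c); col=c["frame"][vv,uu].astype(int)
b=(col[:,2]>col[:,0]+25)&(np.hypot(P[:,0]-.472,P[:,1]-.09)<.05)&(P[:,2]>.09); Q=P[b]
print(len(Q),Q.min(0),Q.max(0))
h=[[round(z,3),np.round([Q[abs(Q[:,2]-z)<.005].min(0)[:2],Q[abs(Q[:,2]-z)<.005].max(0)[:2]],4).tolist()] for z in (.125,.135,.145)if (abs(Q[:,2]-z)<.005).sum()>5]
print(h)
E
```

```text
{'tcp_pos': [0.4707, 0.0901, 0.1642], 'ft_force': [0.0814, 0.2446, -0.707], 'wrist_torque': [0.0047, 0.0231, -0.0335], 'grip_width': 0.0466, 'joint_pos': [0.5289, 0.2345, -0.4699, -0.0003, -0.8691, 0.732]}
[[ 0.952 -0.305 -0.002]
 [-0.305 -0.952 -0.001]
 [-0.002  0.002 -1.   ]]
270 [0.44599196 0.07331602 0.1198282 ] [0.49352119 0.11738656 0.16982147]
[[0.125, [[0.4472, 0.0889], [0.4922, 0.1152]]], [0.135, [[0.4472, 0.0921], [0.4928, 0.1147]]], [0.145, [[0.4478, 0.0932], [0.4933, 0.1168]]]]
```

View pics/port1.png

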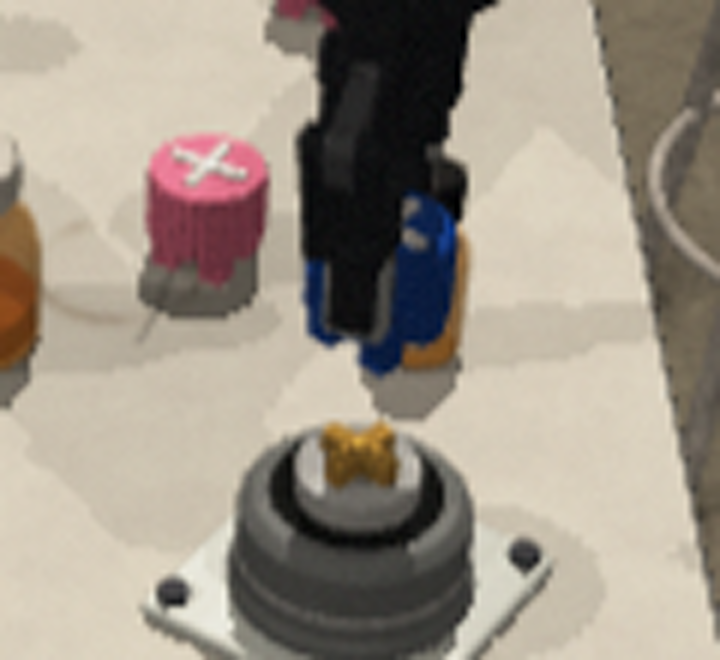

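The side crop shows the cap level in the jaws above the head, slightly short in x. I centre it and lower in small steps.

Emit:
play_rows:
  steps:
    - [0,0,0,1.1,-0.8,10,1]
    - [0,0,0,1.1,-0.8,25,1]
    - [0,0,0,1.1,-0.8,38,1]
    - [0,0,0,1.1,-0.8,45,1]
    - [0,0,0,1.1,-0.8,48,1]
    - [0,0,0,1.1,-0.8,50,1]
    - [0,0,0,1.1,-0.8,50,1]

```text
t: 8.1
tcp_pos: [0.4728, 0.0908, 0.1155]
ee_rot: [-3.103, 0.486, -0.001]
ft_force: [-0.0, 0.0, 0.0]
grip_width: 0.0466
```

```bash
cat > ob.py <<'E'
from h import *
o=observe();print({k:np.round(o[k],4).tolist() for k in ("t","tcp_pos","ft_force","wrist_torque","grip_width")}, "j6",round(o["joint_pos"][5],3))
R=Ro.from_rotvec(o["ee_rot"]).as_matrix(); print("yaw",round(float(np.arctan2(R[1,0],R[0,0])),4),"tz",R[:,2].round(3))
E
python3 ob.py
```

```text
{'t': 8.1, 'tcp_pos': [0.4728, 0.0908, 0.1155], 'ft_force': [-0.013, 0.0442, 0.0443], 'wrist_torque': [-0.0062, -0.0056, -0.0424], 'grip_width': 0.0466} j6 0.732
yaw -0.3107 tz [ 0.  0. -1.]
```

Emit:
play_rows:
  steps:
    - [0,0,0,-0.5,0,1,1]
    - [0,0,0,-0.5,0,2,1]
    - [0,0,0,-0.5,0,3,1]
    - [0,0,0,-0.5,0,3,1]

```text
t: 8.6
tcp_pos: [0.4722, 0.0909, 0.1123]
ee_rot: [3.104, -0.486, -0.0]
ft_force: [-1.2, 0.6, -1.0]
grip_width: 0.0469
```

```bash
python3 ob.py
```

```text
{'t': 8.6, 'tcp_pos': [0.4722, 0.0909, 0.1123], 'ft_force': [-1.1972, 0.6016, -0.9911], 'wrist_torque': [-0.0543, -0.0272, 0.0075], 'grip_width': 0.0469} j6 0.731
yaw -0.3108 tz [-0. -0. -1.]
```

Emit:
play_rows:
  steps:
    - [0,0,0,0,0,1,1]
    - [0,0,0,0,0,2,1]
    - [0,0,0,0,0,3,1]
    - [0,0,0,0,0,3,1]

```text
t: 9.1
tcp_pos: [0.4722, 0.0908, 0.1092]
ee_rot: [3.104, -0.486, -0.0]
ft_force: [-0.3, 1.0, -1.2]
grip_width: 0.0464
```

```bash
python3 ob.py
```

```text
{'t': 9.1, 'tcp_pos': [0.4722, 0.0908, 0.1092], 'ft_force': [-0.3442, 0.9911, -1.207], 'wrist_torque': [-0.0256, 0.0612, 0.0026], 'grip_width': 0.0464} j6 0.731
yaw -0.3108 tz [-0. -0. -1.]
```

It is going over the cross without force, so I lower the last few millimetres.

Emit:
play_rows:
  steps:
    - [0,0,0,0,0,1,1]
    - [0,0,0,0,0,2,1]
    - [0,0,0,0,0,3,1]
    - [0,0,0,0,0,4,1]
    - [0,0,0,0,0,4,1]

```text
t: 9.72
tcp_pos: [0.4723, 0.0909, 0.1053]
ee_rot: [-3.104, 0.486, -0.0]
ft_force: [-0.4, -0.7, 0.1]
grip_width: 0.0464
```

```bash
python3 ob.py
```

```text
{'t': 9.725, 'tcp_pos': [0.4723, 0.0909, 0.1053], 'ft_force': [-0.3589, -0.6648, 0.1277], 'wrist_torque': [-0.0259, 0.0084, -0.0074], 'grip_width': 0.0464} j6 0.731
yaw -0.3108 tz [ 0.  0. -1.]
```

Emit:
play_rows:
  steps:
    - [0,0,0,0,0,0.5,1]
    - [0,0,0,0,0,1,1]
    - [0,0,0,0,0,1,1]

```text
t: 10.1
tcp_pos: [0.4724, 0.0909, 0.1047]
ee_rot: [-3.104, 0.486, -0.001]
ft_force: [-0.8, -0.7, 4.1]
grip_width: 0.0464
```

```bash
python3 ob.py
```

```text
{'t': 10.1, 'tcp_pos': [0.4724, 0.0909, 0.1047], 'ft_force': [-0.7651, -0.7407, 4.09], 'wrist_torque': [-0.2454, 0.3129, 0.0158], 'grip_width': 0.0464} j6 0.731
yaw -0.3106 tz [ 0.  0. -1.]
```

It is seated at about 4 N (TCP 0.1047, expected 0.1054). Now I screw clockwise in small steps and watch the torque.

Emit:
play_rows:
  steps:
    - [0,0,0.05,0,0,0,1]
    - [0,0,0.1,0,0,0,1]

```text
t: 10.35
tcp_pos: [0.4726, 0.0907, 0.1047]
ee_rot: [3.075, -0.642, 0.001]
ft_force: [-0.5, -1.5, 4.2]
grip_width: 0.0462
```

```bash
python3 ob.py
```

```text
{'t': 10.35, 'tcp_pos': [0.4726, 0.0907, 0.1047], 'ft_force': [-0.462, -1.5202, 4.2087], 'wrist_torque': [-0.9062, -0.0575, 0.1307], 'grip_width': 0.0462} j6 0.63
yaw -0.4114 tz [ 0.001 -0.    -1.   ]
```

Emit:
play_rows:
  steps:
    - [0,0,0.05,0,0,0,1]
    - [0,0,0.1,0,0,0,1]

```text
t: 10.6
tcp_pos: [0.4725, 0.0904, 0.1047]
ee_rot: [3.039, -0.794, 0.001]
ft_force: [0.3, -3.3, 3.8]
grip_width: 0.0464
```

```bash
python3 ob.py
```

```text
{'t': 10.6, 'tcp_pos': [0.4725, 0.0904, 0.1047], 'ft_force': [0.3149, -3.3278, 3.799], 'wrist_torque': [-1.0099, -0.1409, 0.1886], 'grip_width': 0.0464} j6 0.53
yaw -0.511 tz [ 0.    -0.001 -1.   ]
```

Emit:
play_rows:
  steps:
    - [0,0,0.05,0,0,0,1]
    - [0,0,0.1,0,0,0,1]

```text
t: 10.85
tcp_pos: [0.4725, 0.0903, 0.1047]
ee_rot: [2.995, -0.944, 0.001]
ft_force: [0.6, -3.1, 4.5]
grip_width: 0.0462
```

```bash
python3 ob.py
```

```text
{'t': 10.85, 'tcp_pos': [0.4725, 0.0903, 0.1047], 'ft_force': [0.6197, -3.076, 4.4643], 'wrist_torque': [-1.0132, -0.0584, 0.2337], 'grip_width': 0.0462} j6 0.43
yaw -0.6109 tz [ 0.    -0.001 -1.   ]
```

Emit:
play_rows:
  steps:
    - [0,0,0.05,0,0,0,1]
    - [0,0,0.1,0,0,0,1]

```text
t: 11.1
tcp_pos: [0.4724, 0.0903, 0.1047]
ee_rot: [2.944, -1.093, 0.001]
ft_force: [0.1, -3.6, 4.7]
grip_width: 0.0464
```

```bash
python3 ob.py
```

```text
{'t': 11.1, 'tcp_pos': [0.4724, 0.0903, 0.1047], 'ft_force': [0.1149, -3.5957, 4.7412], 'wrist_torque': [-1.1174, -0.1024, 0.2348], 'grip_width': 0.0464} j6 0.33
yaw -0.711 tz [ 0.    -0.001 -1.   ]
```

Steady 0.235 N m, so the spindle is turning. I continue.

Emit:
play_rows:
  steps:
    - [0,0,0.05,0,0,0,1]
    - [0,0,0.1,0,0,0,1]

```text
t: 11.35
tcp_pos: [0.4724, 0.0903, 0.1047]
ee_rot: [2.886, -1.239, 0.001]
ft_force: [1.2, -3.1, 3.8]
grip_width: 0.0463
```

```bash
python3 ob.py
```

```text
{'t': 11.35, 'tcp_pos': [0.4724, 0.0903, 0.1047], 'ft_force': [1.2315, -3.0799, 3.7913], 'wrist_torque': [-1.1153, 0.0679, 0.2151], 'grip_width': 0.0463} j6 0.23
yaw -0.8111 tz [ 0.    -0.001 -1.   ]
```

Emit:
play_rows:
  steps:
    - [0,0,0.05,0,0,0,1]
    - [0,0,0.1,0,0,0,1]

```text
t: 11.6
tcp_pos: [0.4723, 0.0902, 0.1046]
ee_rot: [2.82, -1.381, 0.001]
ft_force: [0.4, -4.0, 4.7]
grip_width: 0.0463
```

```bash
python3 ob.py
```

```text
{'t': 11.6, 'tcp_pos': [0.4723, 0.0902, 0.1046], 'ft_force': [0.4296, -3.965, 4.6797], 'wrist_torque': [-1.0757, 0.0187, 0.2605], 'grip_width': 0.0463} j6 0.13
yaw -0.911 tz [-0.    -0.001 -1.   ]
```

Emit:
play_rows:
  steps:
    - [0,0,0.05,0,0,0,1]
    - [0,0,0.1,0,0,0,1]

```text
t: 11.85
tcp_pos: [0.4723, 0.0902, 0.1046]
ee_rot: [2.747, -1.521, 0.001]
ft_force: [0.5, -3.1, 4.0]
grip_width: 0.0467
```

```bash
python3 ob.py
```

```text
{'t': 11.85, 'tcp_pos': [0.4723, 0.0902, 0.1046], 'ft_force': [0.5442, -3.1395, 4.0051], 'wrist_torque': [-1.0894, 0.063, 0.196], 'grip_width': 0.0467} j6 0.03
yaw -1.011 tz [-0.    -0.001 -1.   ]
```

Emit:
play_rows:
  steps:
    - [0,0,0.05,0,0,0,1]
    - [0,0,0.1,0,0,0,1]

```text
t: 12.1
tcp_pos: [0.4722, 0.0902, 0.1046]
ee_rot: [2.668, -1.656, 0.001]
ft_force: [0.0, -3.1, 4.0]
grip_width: 0.0466
```

```bash
python3 ob.py
```

```text
{'t': 12.1, 'tcp_pos': [0.4722, 0.0902, 0.1046], 'ft_force': [0.0213, -3.1009, 3.9822], 'wrist_torque': [-1.0807, -0.039, 0.222], 'grip_width': 0.0466} j6 -0.07
yaw -1.111 tz [-0.    -0.001 -1.   ]
```

Emit:
play_rows:
  steps:
    - [0,0,0.05,0,0,0,1]
    - [0,0,0.1,0,0,0,1]

```text
t: 12.35
tcp_pos: [0.4722, 0.0902, 0.1046]
ee_rot: [2.582, -1.787, 0.001]
ft_force: [0.5, -2.7, 3.6]
grip_width: 0.0465
```

```bash
python3 ob.py
```

```text
{'t': 12.35, 'tcp_pos': [0.4722, 0.0902, 0.1046], 'ft_force': [0.4545, -2.7353, 3.6488], 'wrist_torque': [-1.1039, 0.1402, 0.2168], 'grip_width': 0.0465} j6 -0.17
yaw -1.2111 tz [-0.    -0.001 -1.   ]
```

Emit:
play_rows:
  steps:
    - [0,0,0.05,0,0,0,1]
    - [0,0,0.1,0,0,0,1]

```text
t: 12.6
tcp_pos: [0.4722, 0.0902, 0.1046]
ee_rot: [2.489, -1.914, 0.001]
ft_force: [-0.3, -3.7, 4.7]
grip_width: 0.0465
```

```bash
python3 ob.py
```

```text
{'t': 12.6, 'tcp_pos': [0.4722, 0.0902, 0.1046], 'ft_force': [-0.3086, -3.7065, 4.6571], 'wrist_torque': [-1.0565, 0.0568, 0.2452], 'grip_width': 0.0465} j6 -0.27
yaw -1.3111 tz [-0.    -0.001 -1.   ]
```

Emit:
play_rows:
  steps:
    - [0,0,0.05,0,0,0,1]
    - [0,0,0.1,0,0,0,1]

```text
t: 12.85
tcp_pos: [0.4721, 0.0901, 0.1046]
ee_rot: [2.39, -2.036, 0.001]
ft_force: [-0.4, -3.5, 4.8]
grip_width: 0.0468
```

```bash
python3 ob.py
```

```text
{'t': 12.85, 'tcp_pos': [0.4721, 0.0901, 0.1046], 'ft_force': [-0.3844, -3.529, 4.7735], 'wrist_torque': [-1.134, 0.1336, 0.1927], 'grip_width': 0.0468} j6 -0.37
yaw -1.4112 tz [-0.001 -0.002 -1.   ]
```

Emit:
play_rows:
  steps:
    - [0,0,0.05,0,0,0,1]
    - [0,0,0.1,0,0,0,1]

```text
t: 13.1
tcp_pos: [0.4721, 0.0902, 0.1046]
ee_rot: [2.286, -2.153, 0.001]
ft_force: [-0.4, -3.6, 4.0]
grip_width: 0.0465
```

```bash
python3 ob.py
```

```text
{'t': 13.1, 'tcp_pos': [0.4721, 0.0902, 0.1046], 'ft_force': [-0.3917, -3.56, 4.0411], 'wrist_torque': [-1.0497, 0.0668, 0.2273], 'grip_width': 0.0465} j6 -0.47
yaw -1.5111 tz [-0.001 -0.002 -1.   ]
```

Emit:
play_rows:
  steps:
    - [0,0,0.05,0,0,0,1]
    - [0,0,0.1,0,0,0,1]

```text
t: 13.35
tcp_pos: [0.4721, 0.0901, 0.1046]
ee_rot: [2.175, -2.265, 0.001]
ft_force: [-0.9, -3.7, 3.9]
grip_width: 0.0465
```

```bash
python3 ob.py
```

```text
{'t': 13.35, 'tcp_pos': [0.4721, 0.0901, 0.1046], 'ft_force': [-0.8637, -3.6961, 3.9409], 'wrist_torque': [-1.0928, 0.0851, 0.2271], 'grip_width': 0.0465} j6 -0.57
yaw -1.6111 tz [-0.001 -0.002 -1.   ]
```

Emit:
play_rows:
  steps:
    - [0,0,0.05,0,0,0,1]
    - [0,0,0.1,0,0,0,1]

```text
t: 13.6
tcp_pos: [0.4721, 0.0901, 0.1046]
ee_rot: [2.059, -2.371, 0.001]
ft_force: [-1.0, -2.6, 4.8]
grip_width: 0.0467
```

```bash
python3 ob.py
```

```text
{'t': 13.6, 'tcp_pos': [0.4721, 0.0901, 0.1046], 'ft_force': [-1.0436, -2.6235, 4.8078], 'wrist_torque': [-1.051, 0.0813, 0.2256], 'grip_width': 0.0467} j6 -0.67
yaw -1.7112 tz [-0.001 -0.002 -1.   ]
```

Emit:
play_rows:
  steps:
    - [0,0,0.05,0,0,0,1]
    - [0,0,0.1,0,0,0,1]

```text
t: 13.85
tcp_pos: [0.472, 0.0901, 0.1045]
ee_rot: [1.938, -2.471, 0.001]
ft_force: [-0.5, -2.5, 3.9]
grip_width: 0.0466
```

```bash
python3 ob.py
```

```text
{'t': 13.85, 'tcp_pos': [0.472, 0.0901, 0.1045], 'ft_force': [-0.55, -2.5256, 3.9282], 'wrist_torque': [-1.1479, 0.1821, 0.1709], 'grip_width': 0.0466} j6 -0.77
yaw -1.8112 tz [-0.001 -0.002 -1.   ]
```

Emit:
play_rows:
  steps:
    - [0,0,0.05,0,0,0,1]
    - [0,0,0.1,0,0,0,1]

```text
t: 14.1
tcp_pos: [0.472, 0.0901, 0.1046]
ee_rot: [1.813, -2.563, 0.002]
ft_force: [-0.3, -4.1, 3.9]
grip_width: 0.0466
```

```bash
python3 ob.py
```

```text
{'t': 14.1, 'tcp_pos': [0.472, 0.0901, 0.1046], 'ft_force': [-0.2669, -4.0916, 3.9459], 'wrist_torque': [-1.0279, 0.3013, 0.6091], 'grip_width': 0.0466} j6 -0.869
yaw -1.9102 tz [-0.001 -0.002 -1.   ]
```

The torque jumped to 0.61 N m at yaw −1.91, so the end stop is near −1.86. I sample the ratchet in finer steps, aiming for about 1.0 rad past the stop.

Emit:
play_rows:
  steps:
    - [0,0,0.04,0,0,0,1]
    - [0,0,0.08,0,0,0,1]

```text
t: 14.35
tcp_pos: [0.4717, 0.0899, 0.1045]
ee_rot: [1.712, -2.631, 0.002]
ft_force: [-0.8, -3.7, 5.3]
grip_width: 0.046
```

```bash
python3 ob.py
```

```text
{'t': 14.35, 'tcp_pos': [0.4717, 0.0899, 0.1045], 'ft_force': [-0.7774, -3.7047, 5.2698], 'wrist_torque': [-1.1703, 0.38, 0.9401], 'grip_width': 0.046} j6 -0.947
yaw -1.9878 tz [-0.002 -0.003 -1.   ]
```

Emit:
play_rows:
  steps:
    - [0,0,0.04,0,0,0,1]
    - [0,0,0.08,0,0,0,1]

```text
t: 14.6
tcp_pos: [0.4718, 0.0901, 0.1045]
ee_rot: [1.602, -2.701, 0.001]
ft_force: [-1.0, -3.2, 4.9]
grip_width: 0.0467
```

```bash
python3 ob.py
```

```text
{'t': 14.6, 'tcp_pos': [0.4718, 0.0901, 0.1045], 'ft_force': [-0.9621, -3.2172, 4.9419], 'wrist_torque': [-1.0219, 0.2717, 0.1475], 'grip_width': 0.0467} j6 -1.03
yaw -2.071 tz [-0.001 -0.002 -1.   ]
```

Emit:
play_rows:
  steps:
    - [0,0,0.04,0,0,0,1]
    - [0,0,0.08,0,0,0,1]

```text
t: 14.85
tcp_pos: [0.4718, 0.0901, 0.1045]
ee_rot: [1.491, -2.763, 0.001]
ft_force: [-1.0, -3.0, 4.8]
grip_width: 0.0468
```

```bash
python3 ob.py
```

```text
{'t': 14.85, 'tcp_pos': [0.4718, 0.0901, 0.1045], 'ft_force': [-1.0297, -3.0039, 4.7609], 'wrist_torque': [-0.847, 0.358, -0.006], 'grip_width': 0.0468} j6 -1.11
yaw -2.152 tz [-0.001 -0.001 -1.   ]
```

Emit:
play_rows:
  steps:
    - [0,0,0.04,0,0,0,1]
    - [0,0,0.08,0,0,0,1]

```text
t: 15.1
tcp_pos: [0.4719, 0.0904, 0.1045]
ee_rot: [1.38, -2.821, 0.001]
ft_force: [-0.8, -2.6, 5.0]
grip_width: 0.0465
```

```bash
python3 ob.py
```

```text
{'t': 15.1, 'tcp_pos': [0.4719, 0.0904, 0.1045], 'ft_force': [-0.8014, -2.6351, 5.0308], 'wrist_torque': [-0.7662, 0.3402, 0.0984], 'grip_width': 0.0465} j6 -1.19
yaw -2.2317 tz [-0.001 -0.001 -1.   ]
```

Emit:
play_rows:
  steps:
    - [0,0,0.04,0,0,0,1]
    - [0,0,0.08,0,0,0,1]

```text
t: 15.35
tcp_pos: [0.4718, 0.0901, 0.1045]
ee_rot: [1.268, -2.872, 0.002]
ft_force: [-1.8, -3.1, 4.4]
grip_width: 0.0462
```

```bash
python3 ob.py
```

```text
{'t': 15.35, 'tcp_pos': [0.4718, 0.0901, 0.1045], 'ft_force': [-1.8427, -3.0642, 4.3635], 'wrist_torque': [-0.8674, 0.4129, 0.5427], 'grip_width': 0.0462} j6 -1.269
yaw -2.3099 tz [-0.001 -0.002 -1.   ]
```

The torque peaked near 0.94 N m and then dropped to zero. That could be a ratchet click or the cap slipping in the grip. If the grip held, the ribs should now be at about 23° (mod 90), so I check in the picture.

```bash
python3 - <<'E'
from h import *
ims=[]
for n in ("side","top"):
    c=camera(n); u,v=map(int,proj(c,[.472,.0905,.11])); print(u,v)
    im=c["frame"][v-25:v+25,u-25:u+25].copy(); im=cv2.resize(im,(400,400),interpolation=cv2.INTER_CUBIC)
    if n=="side":
        for a,cl in ((22.6,(0,255,0)),(45,(255,0,0))):
            for k in range(4):
                t=np.radians(a+90*k); p=proj(c,[.472+.019*np.cos(t),.092+.019*np.sin(t),.110]); cv2.circle(im,(int((p[0]-u+25.5)*8),int((p[1]-v+25.5)*8)),4,cl,1)
    ims.append(im)
save("mid.png",np.hstack(ims))
E
```

```text
315 223
259 232
```

View pics/mid.png

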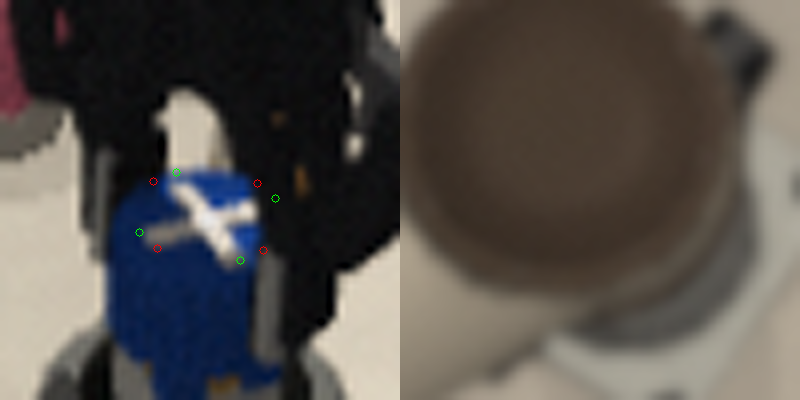

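The side crop shows the ribs on the green 22.6° marks, so the grip has not slipped and click 1 is real. I continue through click 2.

Emit:
play_rows:
  steps:
    - [0,0,0.04,0,0,0,1]
    - [0,0,0.08,0,0,0,1]

```text
t: 15.7
tcp_pos: [0.4718, 0.0903, 0.1044]
ee_rot: [1.153, -2.921, 0.002]
ft_force: [-1.8, -3.1, 4.1]
grip_width: 0.0464
```

```bash
python3 ob.py
```

```text
{'t': 15.7, 'tcp_pos': [0.4718, 0.0903, 0.1044], 'ft_force': [-1.7819, -3.1326, 4.0867], 'wrist_torque': [-1.2102, 0.4266, 0.1706], 'grip_width': 0.0464} j6 -1.348
yaw -2.3895 tz [-0.001 -0.002 -1.   ]
```

Emit:
play_rows:
  steps:
    - [0,0,0.04,0,0,0,1]
    - [0,0,0.08,0,0,0,1]

```text
t: 15.95
tcp_pos: [0.4717, 0.0902, 0.1044]
ee_rot: [1.033, -2.965, 0.001]
ft_force: [-1.1, -3.3, 4.7]
grip_width: 0.0463
```

```bash
python3 ob.py
```

```text
{'t': 15.95, 'tcp_pos': [0.4717, 0.0902, 0.1044], 'ft_force': [-1.0677, -3.2827, 4.7319], 'wrist_torque': [-1.0995, 0.3764, 0.0772], 'grip_width': 0.0463} j6 -1.43
yaw -2.4714 tz [-0.001 -0.001 -1.   ]
```

Emit:
play_rows:
  steps:
    - [0,0,0.04,0,0,0,1]
    - [0,0,0.08,0,0,0,1]

```text
t: 16.2
tcp_pos: [0.4717, 0.0903, 0.1044]
ee_rot: [0.912, -3.005, 0.001]
ft_force: [-2.1, -3.1, 4.8]
grip_width: 0.0465
```

```bash
python3 ob.py
```

```text
{'t': 16.2, 'tcp_pos': [0.4717, 0.0903, 0.1044], 'ft_force': [-2.1463, -3.1154, 4.8142], 'wrist_torque': [-0.8403, 0.4834, -0.0356], 'grip_width': 0.0465} j6 -1.51
yaw -2.5522 tz [-0.001 -0.001 -1.   ]
```

Click 2 falls between yaw −2.31 and −2.39. The torque is back to about zero at −2.55, one pitch (0.40 rad) after the previous zero at −2.15. I release here.

Emit:
play_rows:
  steps:
    - [0,0,0,0,0,0,0.2]
    - [0,0,0,0,0,0,-0.4]
    - [0,0,0,0,0,0,-1]
    - [0,0,0,0,0,0,-1]
    - [0,0,0,0,0,0,-1]
    - [0,0,0,0,0,0,-1]
    - [0,0,0,0,0,0,-1]
    - [0,0,0,0,0,0,-1]

```text
t: 17.2
tcp_pos: [0.4722, 0.0909, 0.1043]
ee_rot: [-0.915, 3.005, 0.0]
ft_force: [-0.8, -1.2, -0.3]
grip_width: 0.0854
```

```bash
python3 ob.py
```

```text
{'t': 17.2, 'tcp_pos': [0.4722, 0.0909, 0.1043], 'ft_force': [-0.7914, -1.2175, -0.2914], 'wrist_torque': [0.0293, -0.0372, 0.0094], 'grip_width': 0.0854} j6 -1.509
yaw -2.5508 tz [ 0.  0. -1.]
```

Emit:
play_rows:
  steps:
    - [0,0,0,0,0,-5,-1]
    - [0,0,0,0,0,-15,-1]
    - [0,0,0,0,0,-30,-1]
    - [0,0,0,0,0,-60,-1]
    - [0,0,0,0,0,-100,-1]
    - [0,0,0,0,0,-130,-1]

```text
t: 17.95
tcp_pos: [0.4725, 0.091, 0.2369]
ee_rot: [-0.914, 3.003, 0.001]
ft_force: [0.1, 1.1, -0.4]
grip_width: 0.085
```

```bash
python3 ob.py; python3 - <<'E'
from h import *
c=camera("side"); save("end.png",c["frame"][120:400,180:420].repeat(2,0).repeat(2,1))
print(np.round(xang(c,np.array([.472,.0905]),.110,"white",.021,.018,.003),4).tolist())
P,u,v=pts(c); col=c["frame"][v,u].astype(int); near=np.hypot(P[:,0]-.472,P[:,1]-.092)<.03
Q=P[near&(P[:,2]>.09)&(P[:,2]<.13)]; print(len(Q),np.percentile(Q[:,2],[50,90,97,100]).round(4))
for t in ("sample_jar","dropper_bottle","amber_bottle","beaker","pe_bottle"): print(t,[np.round(d["point"],3).tolist() for d in landmark_of("side",t)[:1]])
E
```

```text
{'t': 17.95, 'tcp_pos': [0.4725, 0.091, 0.2369], 'ft_force': [0.0599, 1.0853, -0.447], 'wrist_torque': [0.0092, -0.0026, -0.0452], 'grip_width': 0.085} j6 -1.509
yaw -2.5506 tz [ 0.003  0.001 -1.   ]
[[133.4611, 9.0, 0.472, 0.0935], [132.5622, 9.0, 0.472, 0.0945], [131.2475, 6.0, 0.472, 0.0935]]
418 [0.1073 0.1095 0.1106 0.1127]
sample_jar []
dropper_bottle [[0.442, -0.054, -0.003]]
amber_bottle [[0.619, -0.054, -0.001]]
beaker [[0.463, 0.336, 0.002]]
pe_bottle [[0.602, 0.331, -0.003]]
```

View pics/end.png

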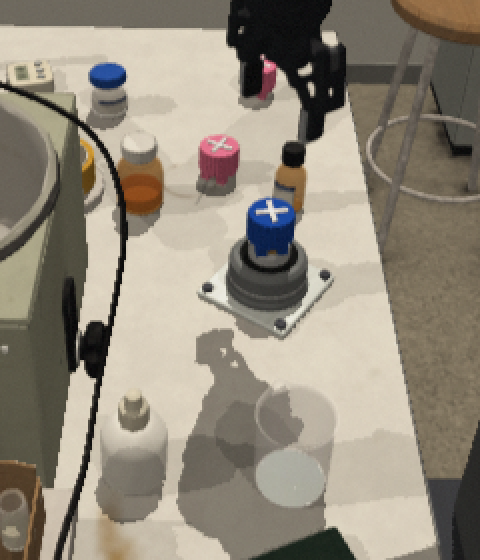

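The end view shows the cap level on the head at crop (271,228), with the bottles, jar and beaker upright and the gripper clear. I hand in.

```bash
python3 -c "
from bench import *
print(finish_job())"
```

```text
the job is handed in; nothing more can be done
None
```

I set the blue cap fully home on the filter head, screwed it clockwise through two ratchet clicks, and let go. I then raised the arm clear and handed the job in at about 18 s of the 64 s allowed.

- **Seating:** The cap went over the brass cross on the first try, without force. Pressing force stayed near 4–5 N throughout. After release, the side camera put its top at about 110 mm, where it should be when home.
- **Clicks:** The spindle met its stop after roughly 1.5 rad. The torque then showed two snap-throughs, with near-zero points 0.40 rad apart, which fits the 0.393 rad ratchet pitch. The torque peaked at 0.94 N m before the first click, well above the stated 0.4. A camera check showed the grip had not slipped, so I counted it as a real click.
- **Final position:** The white ribs rest at about 9°, matching the expected 8.9°, so the cap did not spring back. The slip joint itself cannot be seen, so the count of two rests on torque and angle only.
- **Bystanders:** The dropper bottle, amber bottle, beaker and white plastic bottle measured within about 5 mm of where they started, which is about the network's error. The network did not find the sample jar in the last check, but the picture shows it upright in its place.
- **Cameras:** The two cameras disagreed by 4–7 mm in y, so I used their average.

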